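Hold the drill template home on its locating pin

TASK

On the school workshop bench, pick up the aluminium drill template by its red handle, set it square on the pine blank in the drilling jig so that the steel pin, which the template hides, enters the hole under it (slide it about until it drops on), then press it down against the sprung orange strips until it lies flush on the blank. Finish while still holding the handle and pressing the template fully home, because the springs lift it again if you let go. Leave the eraser, the pencil tin and the wooden offcut where they are.

Things in the scene. Friction and masses are not known exactly. Their poses are not given: they have to be found in the camera images.
- template: Loose drill template: aluminium plate 120 (x) x 80 (y) x 16 (z) mm with four brass bushes near the corners, and a red bar handle on its middle, 64 (x) x 26 (y) mm, 36 mm high, its top 52 mm above the underside. Origin: centre of the underside, which is also the mouth centre of the blind hole (14 mm diameter, 13.5 mm deep, chamfered) that cannot be seen from above. z up. It starts flat on the bench. The same either way round (half turn). About 0.2 to 0.4 kg.
- jig: Drilling jig fixed to the bench: plywood base 200 (x) x 140 (y) x 18 mm; on it a pine blank 130 (x) x 90 (y) x 22 mm between two steel end stops (14 mm high, lower than the blank), blank top 40 mm above the bench. Origin: centre of the base's underside, straight below the pin. z up; the template's long side goes along the jig's x, either way round.
- pin_base (a point): Middle of the blank's top face (40 mm above the bench), on the pin's axis; axes as the jig's. The template's origin comes here when it is fully home.
- pin_tip (a point): Tip of the fixed steel pin, 11 mm above the blank's top and 51 mm above the bench. The pin is 12 mm in diameter, its last 4 mm taper to 6 mm.
- lifter (a joint): The two sprung orange strips in the blank's top, each 10 (x) x 56 (y) mm, 42 mm either side of the pin along the jig's x; they move together. 0 = up, standing 5 mm above the blank (they carry the template there with the pin already 6 mm in its hole); grows in m as they are pushed down, 0.005 = level with the blank's top. The spring pushes up with 6 N at 0 and 11 N at 0.005.
- eraser: Bystander: green and pink eraser, 52 x 24 x 16 mm, origin at the centre of its underside.
- pencil_tin: Bystander: round blue tin of pencils, 72 mm diameter, 90 mm high (pencils to about 180 mm), origin at the centre of its underside.
- offcut: Bystander: pine offcut 160 (x) x 70 (y) x 24 mm, lying flat, origin at the centre of its underside.
There are look-alikes about, which are no part of the job. There is more than one size of the template; the job needs the middle-sized.

How it is judged:
On the way, in this order (a step that is already met when the one before it is completed fails the run):
1. the template is lifted clear of the bench (height (world z) of template above 0.03 m and contact force between the fingers and template above 1 N), for 0.1 s.
2. the template has dropped onto the pin: its hole around the pin, its underside less than 8 mm above the blank (horizontal distance between template and pin_base below 0.004 m and z of template in the frame of pin_base below 0.008 m and angle between template's own z axis and vertical below 0.12 rad), for 0.1 s.
At the end, for the whole second after the job is handed in: The template sits on the pin (hole within 4 mm of the pin's axis), flush on the blank (underside less than 1.8 mm above it, tilt under 0.06 rad), square to the jig within 0.14 rad, the sprung strips pressed down more than 3 mm, at rest, the fingers still holding or pressing it with more than 3 N (horizontal distance between template and pin_base below 0.004 m and z of template in the frame of pin_base below 0.0018 m and value of joint lifter above 0.003 m and angle between template's own z axis and vertical below 0.06 rad and angle between the x axis of template and the x axis of jig, either way round below 0.14 rad and linear speed of template below 0.02 m/s and contact force between the fingers and template above 3 N); the arm keeps its last pose, push and grip.
It fails at once if the eraser is moved more than 30 mm (distance of eraser from where it was at the start of the episode above 0.03 m).
It fails at once if the pencil tin is moved more than 30 mm or tipped (distance of pencil_tin from where it was at the start of the episode above 0.03 m or angle between pencil_tin's own z axis and vertical above 0.5 rad).
It fails at once if the offcut is moved more than 30 mm (distance of offcut from where it was at the start of the episode above 0.03 m).
It also fails if it takes over 40 s, if anything falls off the work surface, if the arm or the gripper's body presses on something with over 40 N, if the wrist force passes 120 N, or if a joint passes its speed limit or range.

ROBOT

A 7-joint arm with a two-finger parallel gripper is mounted at the origin on the work surface. World frame = base frame: x ahead of the robot, y to its left, z up, the work surface at z = 0. Lengths are in m, angles in rad, forces in N, time in s.
With the tool pointing down it reaches from about 0.4 to 0.9 m from the base axis. Payload 5.5 kg.
Tool frame: the origin (TCP) lies between the finger pads; the fingertips stand bot.tip_extent ahead of it and the grasp point (between the pads) lies 2 mm behind it (bot.tip_extent is the distance from the TCP to the fingertips, in m); z points along the fingers, y is the direction in which the jaws open and shut (so a half turn about z gives the same grasp; the last joint's range is limited). The gripper opens to 85 mm and grips with 20 to 120 N. Pads are 22 mm wide; open, the fingers measure 114 mm over their backs; the gripper's body (76 mm by 85 mm) begins 54 mm behind the grasp point. The pads swing forward as they close: fully open they stand 13 mm farther back than shut.
Start: joints at [-1.014, 0.501, -0.427, 1.55, 0.221, 1.138, -0.21], TCP at [0.188, 0.622, 0.209] pointing down, gripper open.
Joint ranges: [-2.88, 2.88], [-0.31, 2.03], [-1.54, 1.56], [0.2, 2.42], [-1.41, 4.55], [0.19, 2.02], [-2.57, 2.57]. Speed limits (rad/s): [2.57, 2.57, 3.14, 3.14, 3.14, 3.14, 3.14].

INTERFACE

Orientations are given as a unit quaternion [x, y, z, w].
In Python, from rig import telemetry, get_image, get_calibration, bot gives the robot as it stands.
- The arm moves only by the tool servo_tool, never from a script. Its arguments are lists of equal length, an entry for each row: "translation": the shift along the tool's x, y, z in mm, a list of three; "dr": the turn, a rotation vector about the tool's x, y, z in rad, a list of three; "gripper": the gripper's target within -1 to 1 (shut at 1, half-way at 0, fully open at -1). A call has exactly 10 rows; each row is the pose to reach, as a shift and turn from the pose commanded when the call began, along the tool's axes at that moment; what a row does not reach only later rows make up. A row lasts 1/8 s, in which the tool goes at most 62.5 mm and 10.7 degrees, less where a joint would pass 70% of its speed; a pose out of reach is approached as far as the arm can. A call with a gripper value outside its range is refused whole. The fingers move at their own pace and stop on an object; the grip force is fixed at half the most. Time passes only in rows, so rows that repeat a pose let the fingers close, or fill a call up. It gives the time, the measured TCP pose, the force and the opening at its end, in the units of the state.
- telemetry.state(): the state, without advancing time (a new reading comes with each control period).
- get_image(name): name is "scene" or "top"; returns the picture (420x560x3 uint8, blue, green, red); there is no depth.
- get_calibration(name): a dict with "mtx" (3x3 intrinsics, pixels), "k1" (the pictures are not rectified: a ray, as slopes to the right and down, at radius r is drawn at 1 + k1 r^2 times it, then the intrinsics apply), "R" (3x3) and "t" (3): a world point X has camera coordinates R X + t. Camera axes: x right, y down, z forward; pixel columns grow to the right and rows downward; lengths in m; the calibration is good to about 2 mm. A picture is of the moment at which its call begins. get_calibration takes no time and is no camera call.
- bot.job_done(): hands the job in, once; it reports no verdict.
The state is a dict: "time_s": time; "joint_pos": joint angles; "qvel": joint speeds; "joint_torque": joint torques, N m; "tcp_pos": TCP position; "tcp_rot": TCP orientation; "wrist_force": force on the tool from outside, world axes, zero at the start; "wrist_torque": the same for the moment, N m; "grip_width": opening from 0.0 (shut) to 1.0 (fully open).
Only numpy, scipy, OpenCV 4.12 (cv2) and the standard library are available. Lean on these libraries where they do the work, as an engineer would, in place of code of your own. Each camera call takes 0.05 s, during which the arm holds its last target.

## Working session

There is one attempt and no reset: what is moved stays moved. The work goes in short steps, Python scripts to look and compute and a tool call to move; the robot and the scene stay as the last step left them, time stands still between calls to the robot, and variables do not carry over. Pictures are saved under pics/ and viewed, and the job is handed in when it is done.

Besides the shell and the picture viewer there is one more tool, called after ">>>" as name(argument=value, ...), one argument or row to a line, values as JSON. servo_tool: Moves the arm, as the interface text tells. Its arguments: {"type":"object","properties":{"translation":{"type":"array","items":{"type":"array","items":{"type":"number"}}},"dr":{"type":"array","items":{"type":"array","items":{"type":"number"}}},"gripper":{"type":"array","items":{"type":"number"}}},"required":["translation","dr","gripper"]}

```bash
mkdir -p pics; ls
python3 - <<'E'
from rig import telemetry, get_image, get_calibration, bot
import cv2
for n in ("scene","top"):
    cv2.imwrite(f"pics/{n}0.png",get_image(n)); print(n,get_calibration(n))
print(telemetry.state(), bot.tip_extent)
E
```

```text
pics
scene {'mtx': array([[507.52939336,   0.        , 291.0925458 ],
       [  0.        , 507.52939336, 203.00880571],
       [  0.        ,   0.        ,   1.        ]]), 'k1': -0.10977606279104216, 'R': array([[ 0.57273553,  0.81938731, -0.02405094],
       [ 0.48626745, -0.3632189 , -0.79474272],
       [-0.65993786,  0.44348221, -0.60646975]]), 't': array([-0.42192963, -0.16133359,  1.33111589])}
top {'mtx': array([[503.20973161,   0.        , 281.99975523],
       [  0.        , 503.20973161, 214.76704861],
       [  0.        ,   0.        ,   1.        ]]), 'k1': -0.16641228682199613, 'R': array([[-0.02078191, -0.99977481,  0.00429382],
       [-0.99268872,  0.02012348, -0.11901323],
       [ 0.11890003, -0.00673575, -0.99288338]]), 't': array([0.13123049, 0.5592228 , 0.98312997])}
{'time_s': 0.1, 'joint_pos': array([-1.01383009,  0.50173884, -0.42680386,  1.55135068,  0.22079359,
        1.13829032, -0.21028409]), 'qvel': array([-0.00139735, -0.00118835, -0.00052478, -0.00032789,  0.0017472 ,
        0.00024333,  0.00037587]), 'joint_torque': array([-1.15798009e-02, -5.70821106e+01, -5.83856732e+00, -2.81749535e+01,
        1.05684064e-02,  5.67311610e-03,  1.03511994e-05]), 'tcp_pos': array([0.18805743, 0.621509  , 0.20767016]), 'tcp_rot': array([ 1.46326099e-01,  9.89236028e-01, -8.53772245e-04, -1.57953728e-04]), 'wrist_force': array([ 0.3446739, -0.0714714,  0.1255409]), 'wrist_torque': array([ 0.02331013, -0.00944032,  0.00139086]), 'grip_width': 0.9998748203555181} 0.017
```

View pics/scene0.png

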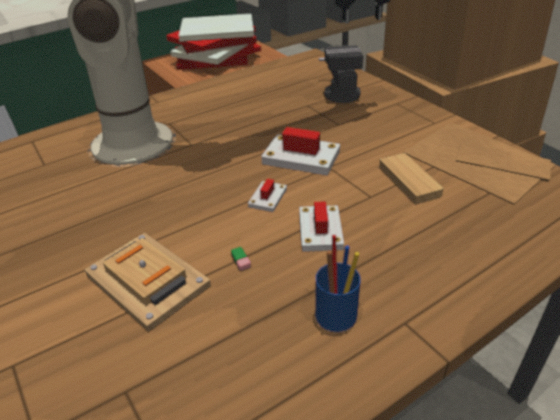

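View pics/top0.png

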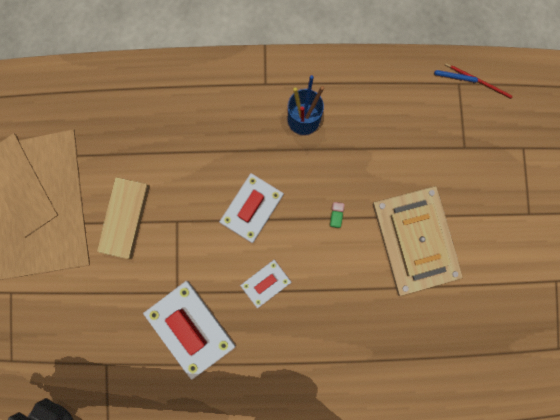

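Three candidates: in the top view a large plate (189,330), a small one (266,284) and one at (251,207), which looks like the middle size. I'll enlarge it and measure.

```bash
cat > h.py <<'E'
import numpy as np, cv2
from rig import get_calibration
def ray(n,px):
    c=get_calibration(n); px=np.array(px,float).reshape(-1,2)
    d=(px-c['mtx'][:2,2])/np.diag(c['mtx'])[:2]
    r=np.linalg.norm(d,axis=1); ru=r.copy()
    for _ in range(50): ru=r/(1+c['k1']*ru**2)
    u=d*(ru/np.maximum(r,1e-9))[:,None]
    D=np.c_[u,np.ones(len(u))]@c['R']; O=-c['R'].T@c['t']
    return O,D
def plane(n,px,z):
    O,D=ray(n,px); return O+D*((z-O[2])/D[:,2])[:,None]
def proj(n,X):
    c=get_calibration(n); p=np.atleast_2d(X)@c['R'].T+c['t']; s=p[:,:2]/p[:,2:]
    s=s*(1+c['k1']*(s**2).sum(1))[:,None]; return s*np.diag(c['mtx'])[:2]+c['mtx'][:2,2]
def tri(p,q):
    O1,D1=ray('top',p);O2,D2=ray('scene',q);out=[]
    for a,b in zip(D1,D2):
        s=np.linalg.lstsq(np.c_[a,-b],O2-O1,rcond=None)[0]
        A=O1+a*s[0];B=O2+b*s[1]; out.append([*(A+B)/2,np.linalg.norm(A-B)])
    return np.array(out)
def crop(img,x,y,w,h,k,f,grid=10):
    c=cv2.resize(img[y:y+h,x:x+w],None,fx=k,fy=k,interpolation=cv2.INTER_CUBIC)
    for i in range(0,w,grid):
        cv2.putText(c,str(x+i),(i*k,8),0,.3,(255,255,0),1); cv2.line(c,(i*k,10),(i*k,16),(255,255,0),1)
    for j in range(0,h,grid):
        cv2.putText(c,str(y+j),(0,j*k+3),0,.3,(255,255,0),1);cv2.line(c,(20,j*k),(26,j*k),(255,255,0),1)
    cv2.imwrite(f,c)
E
python3 - <<'E'
from h import *
t=cv2.imread('pics/top0.png');s=cv2.imread('pics/scene0.png')
crop(t,210,165,80,80,7,'pics/c1.png');crop(t,365,180,105,120,5,'pics/c2.png')
crop(s,280,190,80,70,8,'pics/c3.png');crop(s,80,225,135,100,5,'pics/c4.png')
E
```

```text
(no output)
```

View pics/c1.png

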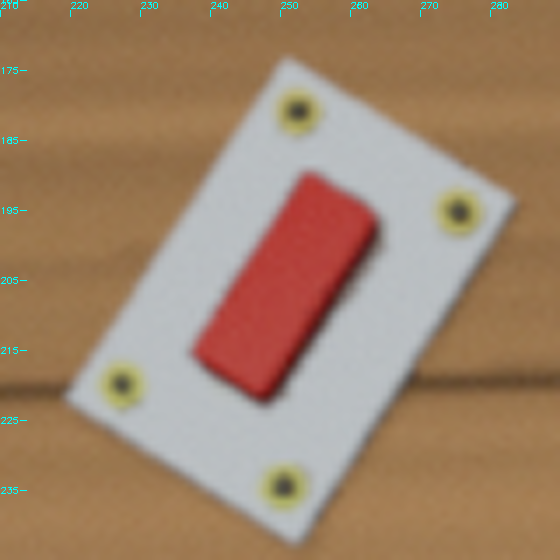

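View pics/c2.png

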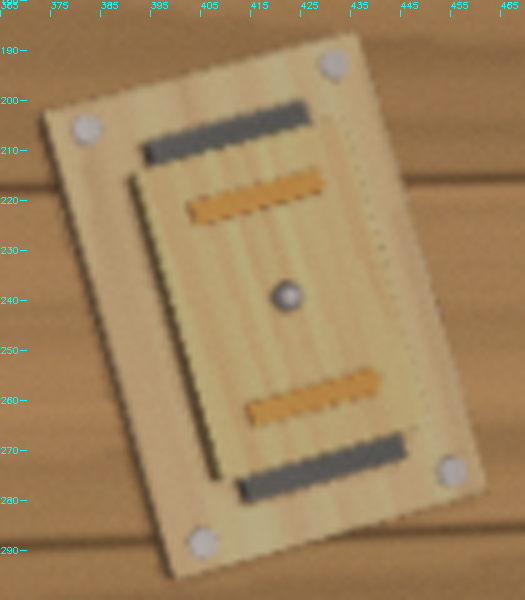

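View pics/c3.png

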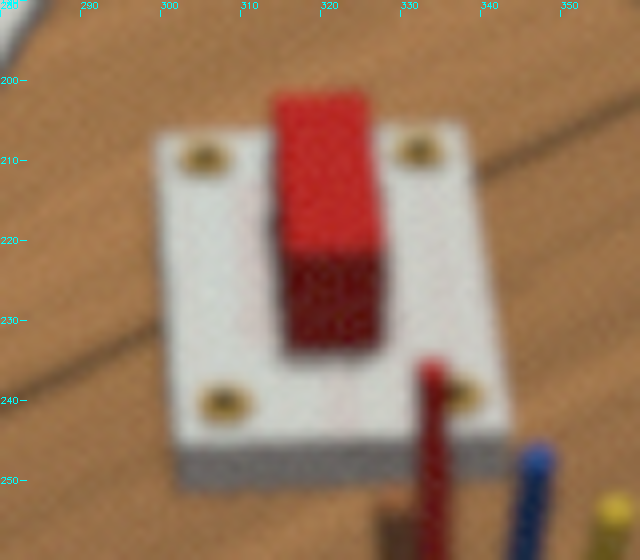

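View pics/c4.png

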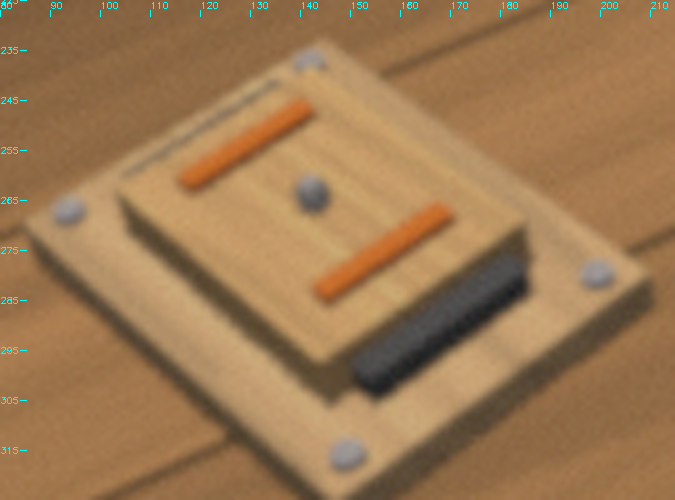

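Run:
```python
from h import *
np.set_printoptions(precision=4,suppress=True)
def m(pts,x,y,k): return (np.array(pts)+.5)/k-.5+[x,y]
bt=m([(297,111),(458,212),(284,487),(121,384)],210,165,7)
bs=m([(205,159),(419,152),(460,394),(223,403)],280,190,8)
P=plane('top',bt,.016);Q=plane('scene',bs,.016);print(P,Q,sep='\n')
for r in range(4):
    T=tri(bt,np.roll(bs,r,0)); 
    if T[:,3].max()<.02: print('bush',r,T)
ht=m([(308,172),(380,215),(268,405),(192,352)],210,165,7)
hs=m([(275,95),(367,95),(383,250),(283,250)],280,190,8)
for r in range(4):
    T=tri(ht,np.roll(hs,r,0)); 
    if T[:,3].max()<.02: print('handle',r,T)
H=plane('top',ht,.052);print('H',H,H.mean(0))
C=m([(287,57),(516,202),(296,545),(66,398)],210,165,7);C=plane('top',C,.016);print('corners',C,C.mean(0),np.linalg.norm(C-np.roll(C,1,0),axis=1))
print('pin',tri(m([(287,295)],365,180,5),m([(312,186)],80,225,5)), plane('top',m([(287,295)],365,180,5),.049), plane('scene',m([(312,186)],80,225,5),.049))
st=m([(87,129),(333,64),(453,471),(203,543)],365,180,5);ss=m([(68,210),(309,60),(597,274),(347,455)],80,225,5)
for r in range(4):
    T=tri(st,np.roll(ss,r,0)); 
    if T[:,3].max()<.02: print('screws',r,T,T.mean(0))
S=plane('top',st,.019);print(S,S.mean(0),plane('scene',ss,.019).mean(0))
B=plane('top',m([(42,112),(355,35),(487,488),(172,577)],365,180,5),.018);print('base',B,B.mean(0))
L=plane('top',m([(255,197),(314,397)],365,180,5),.045);print('strips',L,L.mean(0))
L2=plane('scene',m([(246,144),(383,253)],80,225,5),.045);print('strips',L2,L2.mean(0))
def ang(A,B): d=(B-A);return np.degrees(np.arctan2(d[1],d[0]))
print('jig ang',ang(S[0],S[3]),ang(S[1],S[2]),ang(B[0],B[3]),ang(B[1],B[2]),ang(L[0],L[1]),ang(L2[0],L2[1]),ang(S[0],S[1])+90)
print('tmpl',ang(P[0],P[3]),ang(P[1],P[2]),ang(H[0],H[3]),ang(H[1],H[2]),ang(C[0],C[3]),ang(C[1],C[2]))
```

```text
[[0.6368 0.1803 0.016 ]
 [0.6055 0.1332 0.016 ]
 [0.5253 0.1856 0.016 ]
 [0.5565 0.2331 0.016 ]]
[[0.5238 0.1851 0.016 ]
 [0.5548 0.2316 0.016 ]
 [0.6352 0.1801 0.016 ]
 [0.6036 0.1321 0.016 ]]
bush 2 [[0.6363 0.1798 0.0171 0.001 ]
 [0.6049 0.1324 0.0169 0.0019]
 [0.5249 0.1851 0.0168 0.0012]
 [0.5558 0.2321 0.0166 0.0021]]
handle 2 [[0.6122 0.1749 0.0488 0.0019]
 [0.5992 0.1545 0.0501 0.0017]
 [0.5467 0.189  0.0489 0.0026]
 [0.5613 0.209  0.049  0.0007]]
H [[0.6122 0.1755 0.052 ]
 [0.5993 0.1552 0.052 ]
 [0.5456 0.1877 0.052 ]
 [0.5612 0.2091 0.052 ]] [0.5796 0.1819 0.052 ]
corners [[0.6532 0.1831 0.016 ]
 [0.6082 0.116  0.016 ]
 [0.5082 0.1823 0.016 ]
 [0.5527 0.2493 0.016 ]] [0.5806 0.1827 0.016 ] [0.1203 0.0807 0.1199 0.0804]
pin [[ 0.5058 -0.1612  0.0479  0.0019]] [[ 0.5061 -0.16    0.049 ]] [[ 0.5064 -0.1622  0.049 ]]
screws 2 [[ 0.5784 -0.088   0.0199  0.0015]
 [ 0.6039 -0.1947  0.0191  0.0021]
 [ 0.433  -0.2363  0.0207  0.0015]
 [ 0.4071 -0.1289  0.0215  0.0015]] [ 0.5056 -0.162   0.0203  0.0016]
[[ 0.5788 -0.0875  0.019 ]
 [ 0.6043 -0.1937  0.019 ]
 [ 0.4332 -0.2362  0.019 ]
 [ 0.4074 -0.1288  0.019 ]] [ 0.5059 -0.1616  0.019 ] [ 0.5036 -0.1624  0.019 ]
base [[ 0.5864 -0.0692  0.018 ]
 [ 0.6167 -0.2043  0.018 ]
 [ 0.4256 -0.2509  0.018 ]
 [ 0.3939 -0.1157  0.018 ]] [ 0.5057 -0.16    0.018 ]
strips [[ 0.5463 -0.1499  0.045 ]
 [ 0.465  -0.1703  0.045 ]] [ 0.5056 -0.1601  0.045 ]
strips [[ 0.4662 -0.173   0.045 ]
 [ 0.5488 -0.1536  0.045 ]] [ 0.5075 -0.1633  0.045 ]
jig ang -166.45977913560512 -166.06003674202162 -166.43256564724553 -166.28786769684592 -165.88504620778275 13.245571236581538 13.513439149438327
tmpl 146.67472233506462 146.86146887129863 146.62198451682522 148.76726068930327 146.59597931813047 146.44107287066237
```

The plate at (251,207) measures 120 x 80 mm from its corners, and its handle is about 64 x 26 mm. That makes it the middle size. The large (189,330) and small (266,284) plates are decoys. Its centre is (0.580,0.182) at -33.3°. The pin is at (0.506,-0.161) and the jig is at 13.6°.

```bash
cat > d.py <<'E'
import sys,numpy as np
from scipy.spatial.transform import Rotation as R
from rig import telemetry
# usage: x y z yaw_of_tool_y_deg
def delta(x,y,z,yaw):
    s=telemetry.state(); Rc=R.from_quat(s['tcp_rot'])
    cand=[]
    for a in (yaw,yaw+180):
        a=np.radians(a); Y=np.array([np.cos(a),np.sin(a),0]);Z=np.array([0,0,-1.]);X=np.cross(Y,Z)
        dr=(Rc.inv()*R.from_matrix(np.c_[X,Y,Z])).as_rotvec(); cand.append(dr)
    dr=min(cand,key=np.linalg.norm)
    print('mm',np.round(Rc.inv().apply(np.array([x,y,z])-s['tcp_pos'])*1000,1),'dr',np.round(dr,4))
    Yc=Rc.as_matrix()[:,1]
    print('t',s['time_s'],'pos',np.round(s['tcp_pos'],4),'yawY',np.degrees(np.arctan2(Yc[1],Yc[0])).round(2),'F',np.round(s['wrist_force'],1),'M',np.round(s['wrist_torque'],2),'g',round(s['grip_width'],3),'j',np.round(s['joint_pos'],2))
if __name__=='__main__': delta(*map(float,sys.argv[1:]))
E
python3 d.py .5805 .182 .115 56.7; python3 -c "
from h import *
print(tri([[305,112]],[[337,290]]),plane('top',[[305,125]],.0),plane('top',[[337,215]],.016))"
```

```text
mm [-502.9 -306.9   93.2] dr [-1.700e-03  2.000e-04  2.875e-01]
t 0.1 pos [0.1881 0.6215 0.2077] yawY 73.17 F [ 0.3 -0.1  0.1] M [ 0.02 -0.01  0.  ] g 1.0 j [-1.01  0.5  -0.43  1.55  0.22  1.14 -0.21]
[[0.76877646 0.06928218 0.05818803 0.001336  ]] [[0.75858926 0.06616069 0.        ]] [[0.56107011 0.00640914 0.016     ]]
```

>>> servo_tool(
  translation=[
    [-60,-37,5],
    [-120,-74,10],
    [-180,-111,15],
    [-240,-148,20],
    [-300,-184,30],
    [-360,-220,45],
    [-410,-251,60],
    [-460,-281,75],
    [-490,-299,86],
    [-503,-307,93],
  ],
  dr=[
    [0,0,0.03],
    [0,0,0.06],
    [0,0,0.09],
    [0,0,0.12],
    [0,0,0.16],
    [0,0,0.2],
    [0,0,0.24],
    [0,0,0.27],
    [0,0,0.288],
    [0,0,0.288],
  ],
  gripper=[-1,-1,-1,-1,-1,-1,-1,-1,-1,-1],
)

```text
time_s: 1.35
tcp_pos: [0.5824, 0.1783, 0.1144]
tcp_rot: [0.289, 0.957, -0.001, 0.0]
wrist_force: [-0.2, 0.6, -0.3]
grip_width: 0.995
```

```bash
python3 d.py .5805 .182 .038 56.7
```

```text
mm [ 3.7  2.1 76.4] dr [-0.0019  0.0007 -0.005 ]
t 1.35 pos [0.5824 0.1783 0.1144] yawY 56.41 F [-0.2  0.6 -0.3] M [ 0.01  0.02 -0.05] g 0.995 j [-0.2   0.51 -0.18  1.74  0.11  0.9   0.55]
```

>>> servo_tool(
  translation=[
    [0,0,5],
    [0,0,13],
    [0,0,20],
    [0,0,20],
    [0,0,20],
    [0,0,20],
    [0,0,20],
    [0,0,20],
    [0,0,20],
    [0,0,20],
  ],
  dr=[
    [0,0,0],
    [0,0,0],
    [0,0,0],
    [0,0,0],
    [0,0,0],
    [0,0,0],
    [0,0,0],
    [0,0,0],
    [0,0,0],
    [0,0,0],
  ],
  gripper=[-1,-1,-1,-1,-1,-1,-1,-1,-1,-1],
)

```text
time_s: 2.6
tcp_pos: [0.5808, 0.1826, 0.0956]
tcp_rot: [0.287, 0.958, 0.0, 0.0]
wrist_force: [-0.0, -0.3, -0.2]
grip_width: 0.999
```

```bash
python3 d.py .5805 .182 .038 56.7; python3 -c "
from rig import get_image
from h import *
t=get_image('top');s=get_image('scene');crop(t,190,130,130,130,4,'pics/e1.png');crop(s,250,110,140,140,4,'pics/e2.png')"
```

```text
mm [-0.1 -0.7 57.6] dr [ 0.      0.     -0.0007]
t 2.6 pos [0.5808 0.1826 0.0956] yawY 56.66 F [-0.  -0.3 -0.2] M [ 0.04  0.03 -0.04] g 0.999 j [-0.21  0.53 -0.18  1.76  0.12  0.87  0.54]
```

View pics/e2.png

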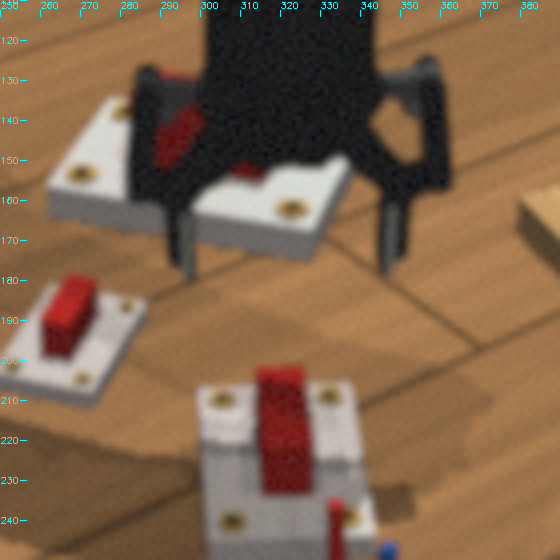

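View pics/e1.png

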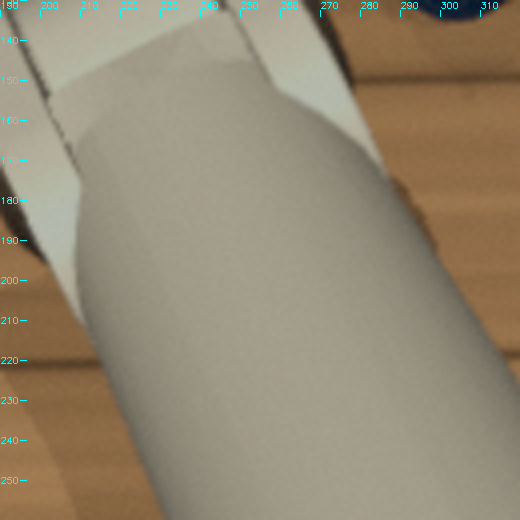

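The scene crop shows the open fingertips at (295,178) and (346,177), centred over the handle at about x=320. The arm hides the template in the top view. I'll descend and close.

>>> servo_tool(
  translation=[
    [0,0,12],
    [0,0,26],
    [0,0,40],
    [0,0,52],
    [0,0,58],
    [0,0,58],
    [0,0,58],
    [0,0,58],
    [0,0,58],
    [0,0,58],
  ],
  dr=[
    [0,0,0],
    [0,0,0],
    [0,0,0],
    [0,0,0],
    [0,0,0],
    [0,0,0],
    [0,0,0],
    [0,0,0],
    [0,0,0],
    [0,0,0],
  ],
  gripper=[-1,-1,-1,-1,-1,-1,-1,1,1,1],
)

```text
time_s: 3.95
tcp_pos: [0.5809, 0.1827, 0.0378]
tcp_rot: [0.287, 0.958, 0.0, 0.0]
wrist_force: [0.4, 0.2, 0.5]
grip_width: 0.384
```

>>> servo_tool(
  translation=[
    [0,0,0],
    [0,0,0],
    [0,0,0],
    [0,0,0],
    [0,0,0],
    [0,0,0],
    [0,0,0],
    [0,0,0],
    [0,0,0],
    [0,0,0],
  ],
  dr=[
    [0,0,0],
    [0,0,0],
    [0,0,0],
    [0,0,0],
    [0,0,0],
    [0,0,0],
    [0,0,0],
    [0,0,0],
    [0,0,0],
    [0,0,0],
  ],
  gripper=[1,1,1,1,1,1,1,1,1,1],
)

```text
time_s: 5.2
tcp_pos: [0.5808, 0.1827, 0.0376]
tcp_rot: [0.287, 0.958, 0.0, 0.0]
wrist_force: [0.2, -0.2, -0.0]
grip_width: 0.001
```

```bash
python3 d.py .5805 .182 .038 56.7; python3 -c "
from rig import get_image
from h import *
s=get_image('scene');crop(s,250,110,140,140,4,'pics/f2.png')"
```

```text
mm [-0.1 -0.7 -0.4] dr [ 0.0001  0.     -0.0005]
t 5.2 pos [0.5808 0.1827 0.0376] yawY 56.67 F [ 0.2 -0.2 -0. ] M [ 0.05 -0.02  0.01] g 0.001 j [-0.22  0.61 -0.17  1.78  0.14  0.76  0.53]
```

View pics/f2.png

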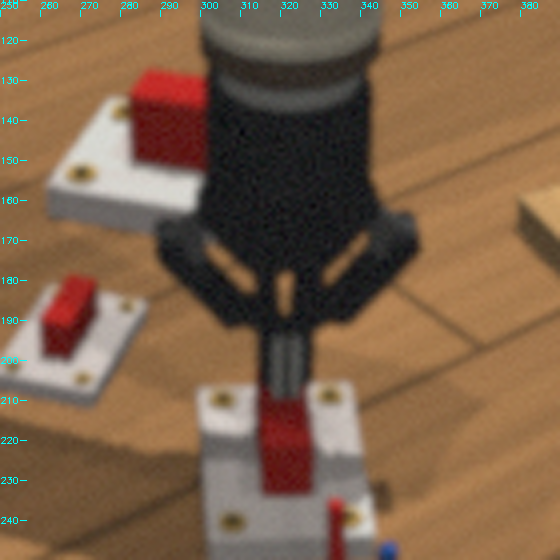

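The fingers shut fully (width 0.001), so the grasp missed. Before moving again, I'll check where the fingers really are in the image against the reported TCP.

```bash
python3 -c "
from h import *
from rig import get_image
for z in (.02,.0376,.06,.08,.1): print(z,proj('scene',[.5808,.1827,z]),proj('top',[.5808,.1827,z]))
t=get_image('top');s=get_image('scene');cv2.imwrite('pics/g1.png',t)
crop(s,280,160,80,80,8,'pics/g2.png')"
```

```text
0.02 [[320.99551649 222.38440303]] [[251.07305905 206.94692373]]
0.0376 [[321.10206851 215.53853225]] [[250.57842668 205.77322972]]
0.06 [[321.23921086 206.61055518]] [[249.92383156 204.21975039]]
0.08 [[321.36307667 198.42941961]] [[249.31421198 202.7727852 ]]
0.1 [[321.48824189 190.04418244]] [[248.67932863 201.26562793]]
```

View pics/g2.png

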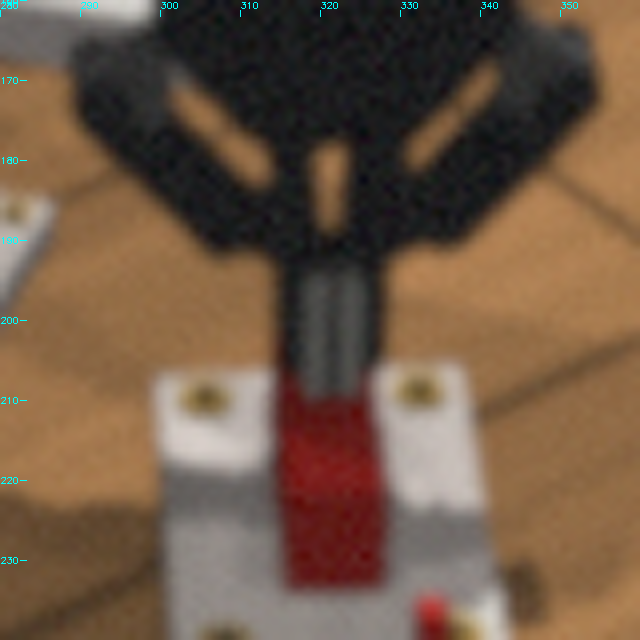

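View pics/g1.png

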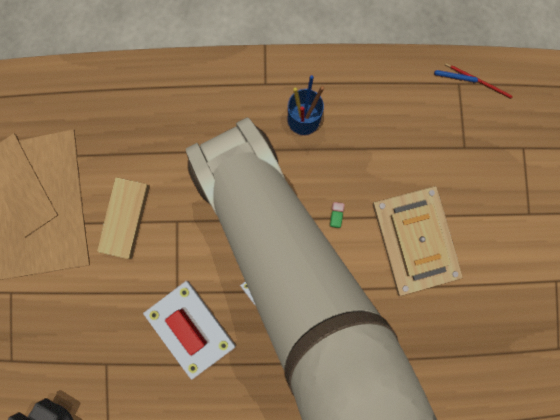

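The crop shows the shut fingertips at (320,209.5), in front of and just above the handle top, while the projected tips should be near row 222. They stand at about z=0.053, but the telemetry implies 0.021. So the reported TCP height looks about 32 mm too low against the cameras, in e2 as well. The cameras' template heights were consistent at 17 and 49 mm, so I trust them. I'll open and go down in small steps, watching the force.

>>> servo_tool(
  translation=[
    [0,0,0],
    [0,0,0],
    [0,0,0],
    [0,0,0],
    [0,0,0],
    [0,0,4],
    [0,0,8],
    [0,0,12],
    [0,0,15],
    [0,0,15],
  ],
  dr=[
    [0,0,0],
    [0,0,0],
    [0,0,0],
    [0,0,0],
    [0,0,0],
    [0,0,0],
    [0,0,0],
    [0,0,0],
    [0,0,0],
    [0,0,0],
  ],
  gripper=[-1,-1,-1,-1,-1,-1,-1,-1,-1,-1],
)

```text
time_s: 6.6
tcp_pos: [0.5804, 0.1826, 0.0222]
tcp_rot: [0.287, 0.958, -0.0, -0.0]
wrist_force: [-0.3, -0.4, 0.6]
grip_width: 0.999
```

```bash
python3 d.py .5805 .182 .038 56.7; python3 -c "
from rig import get_image
from h import *
s=get_image('scene');crop(s,270,140,100,110,5,'pics/h2.png')"
```

```text
mm [ -0.4  -0.5 -15.8] dr [-0.0006 -0.0005 -0.0006]
t 6.6 pos [0.5804 0.1826 0.0222] yawY 56.67 F [-0.3 -0.4  0.6] M [-0.01  0.06  0.02] g 0.999 j [-0.22  0.63 -0.16  1.79  0.14  0.74  0.52]
```

View pics/h2.png

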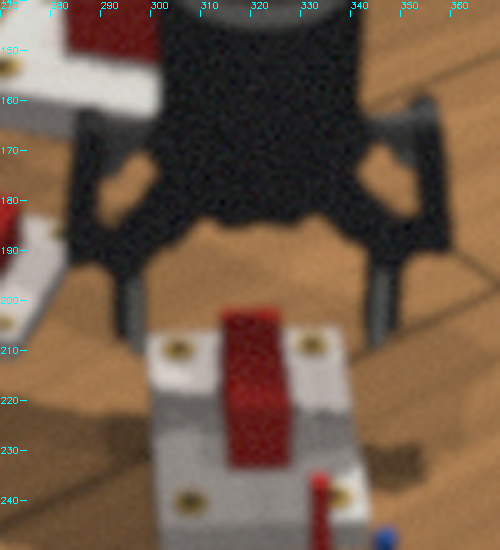

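The force is zero. The open tips are at row 208 (z about 0.055) either side of the handle, so it's safe to go 17 mm lower and close.

>>> servo_tool(
  translation=[
    [0,0,4],
    [0,0,8],
    [0,0,12],
    [0,0,17],
    [0,0,17],
    [0,0,17],
    [0,0,17],
    [0,0,17],
    [0,0,17],
    [0,0,17],
  ],
  dr=[
    [0,0,0],
    [0,0,0],
    [0,0,0],
    [0,0,0],
    [0,0,0],
    [0,0,0],
    [0,0,0],
    [0,0,0],
    [0,0,0],
    [0,0,0],
  ],
  gripper=[-1,-1,-1,-1,-1,1,1,1,1,1],
)

```text
time_s: 7.9
tcp_pos: [0.5811, 0.1828, 0.006]
tcp_rot: [0.287, 0.958, 0.0, 0.0]
wrist_force: [-0.4, 0.0, 4.0]
grip_width: 0.296
```

```bash
python3 d.py .5805 .182 .038 56.7; python3 -c "
from rig import get_image
from h import *
s=get_image('scene');crop(s,270,140,100,110,5,'pics/i2.png')"
```

```text
mm [  0.1  -1.  -32. ] dr [ 0.0005  0.0004 -0.0006]
t 7.9 pos [0.5811 0.1828 0.006 ] yawY 56.67 F [-0.4  0.   4. ] M [-0.1   0.1  -0.02] g 0.296 j [-0.23  0.66 -0.16  1.79  0.15  0.71  0.52]
```

View pics/i2.png

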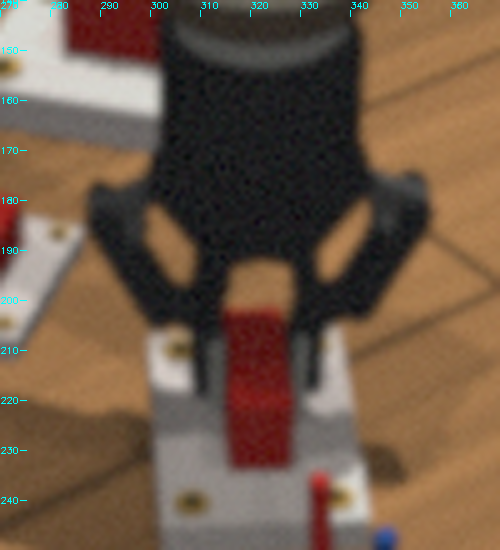

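Width 0.296 is about 25 mm, matching the 26 mm handle. The crop shows the fingers on both sides of it (tips near row 218). Lifting.

>>> servo_tool(
  translation=[
    [0,0,0],
    [0,0,0],
    [0,0,-6],
    [0,0,-16],
    [0,0,-32],
    [0,0,-50],
    [0,0,-66],
    [0,0,-80],
    [0,0,-80],
    [0,0,-80],
  ],
  dr=[
    [0,0,0],
    [0,0,0],
    [0,0,0],
    [0,0,0],
    [0,0,0],
    [0,0,0],
    [0,0,0],
    [0,0,0],
    [0,0,0],
    [0,0,0],
  ],
  gripper=[1,1,1,1,1,1,1,1,1,1],
)

```text
time_s: 9.2
tcp_pos: [0.5803, 0.1825, 0.0853]
tcp_rot: [0.287, 0.958, -0.0, -0.0]
wrist_force: [0.9, -0.9, -3.6]
grip_width: 0.295
```

```bash
python3 d.py .506 -.161 .090 103.6; python3 -c "
from rig import get_image
from h import *
s=get_image('scene');crop(s,250,110,140,140,5,'pics/j2.png')"
```

```text
mm [-126.6 -327.8   -4.6] dr [-4.000e-04 -7.000e-04 -8.192e-01]
t 9.2 pos [0.5803 0.1825 0.0853] yawY 56.66 F [ 0.9 -0.9 -3.6] M [-0.02 -0.    0.01] g 0.295 j [-0.21  0.54 -0.18  1.76  0.12  0.85  0.54]
```

View pics/j2.png

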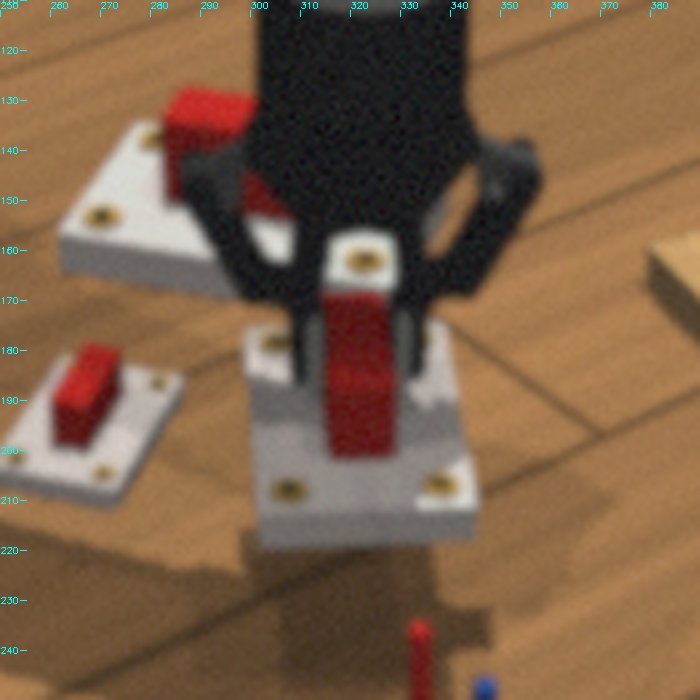

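The template is held level with its underside about 79 mm up (near edge at row 218, shadow below it). Now carrying it to the jig.

>>> servo_tool(
  translation=[
    [-6,-16,0],
    [-18,-48,0],
    [-34,-88,0],
    [-52,-134,0],
    [-70,-180,0],
    [-87,-226,0],
    [-103,-266,0],
    [-116,-300,0],
    [-124,-320,0],
    [-126.5,-328,0],
  ],
  dr=[
    [0,0,-0.03],
    [0,0,-0.1],
    [0,0,-0.19],
    [0,0,-0.3],
    [0,0,-0.42],
    [0,0,-0.53],
    [0,0,-0.63],
    [0,0,-0.72],
    [0,0,-0.79],
    [0,0,-0.819],
  ],
  gripper=[1,1,1,1,1,1,1,1,1,1],
)

```text
time_s: 10.5
tcp_pos: [0.505, -0.1631, 0.0847]
tcp_rot: [-0.117, 0.993, 0.0, -0.001]
wrist_force: [-0.2, 0.6, -2.2]
grip_width: 0.292
```

>>> servo_tool(
  translation=[
    [0,0,0],
    [0,0,0],
    [0,0,0],
    [0,0,0],
    [0,0,5],
    [0,0,10],
    [0,0,10],
    [0,0,10],
    [0,0,10],
    [0,0,10],
  ],
  dr=[
    [0,0,0],
    [0,0,0],
    [0,0,0],
    [0,0,0],
    [0,0,0],
    [0,0,0],
    [0,0,0],
    [0,0,0],
    [0,0,0],
    [0,0,0],
  ],
  gripper=[1,1,1,1,1,1,1,1,1,1],
)

```text
time_s: 11.75
tcp_pos: [0.5063, -0.161, 0.0757]
tcp_rot: [-0.118, 0.993, -0.0, 0.0]
wrist_force: [0.3, -0.2, -3.2]
grip_width: 0.287
```

```bash
python3 d.py .506 -.161 .060 103.6; python3 -c "
from rig import get_image
from h import *
s=get_image('scene');t=get_image('top');crop(s,70,190,160,140,5,'pics/k2.png');crop(t,350,160,130,150,4,'pics/k1.png')"
```

```text
mm [ 0.3  0.  15.7] dr [-0.0001  0.0002 -0.0002]
t 11.75 pos [ 0.5063 -0.161   0.0757] yawY 103.59 F [ 0.3 -0.2 -3.2] M [ 0.03 -0.02  0.02] g 0.287 j [ 0.51  0.45 -0.31  1.96  0.2   0.76  1.89]
```

View pics/k2.png

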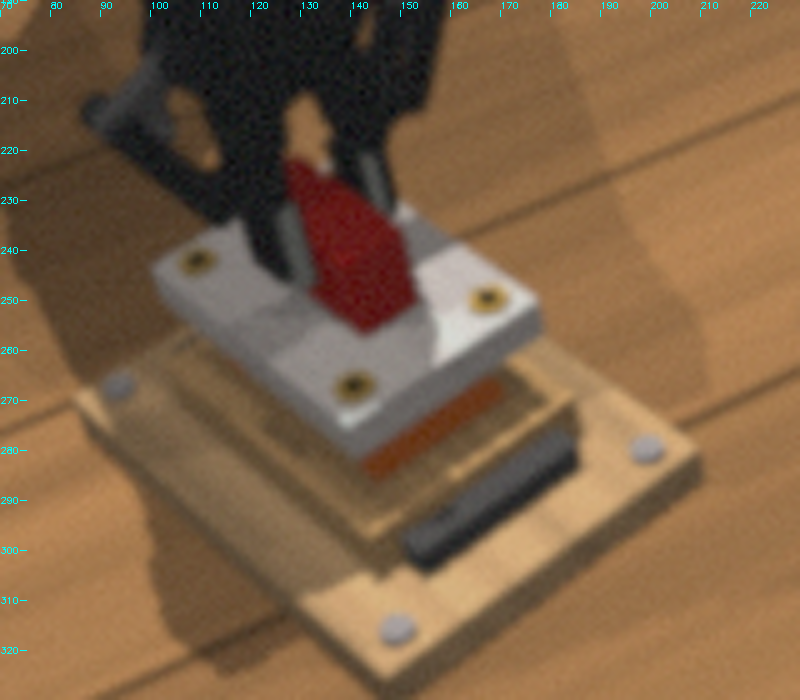

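View pics/k1.png

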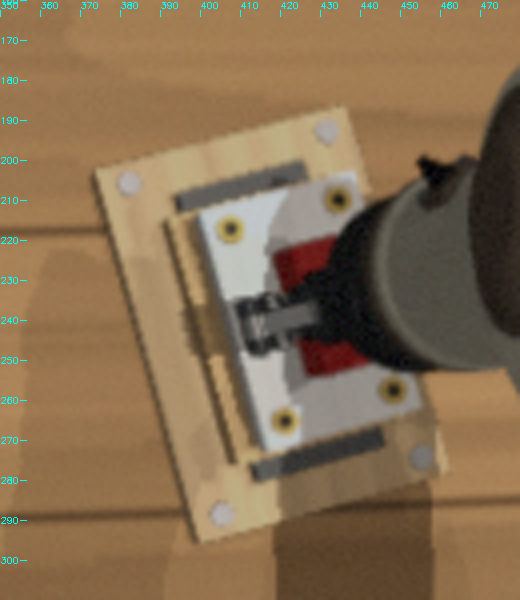

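The top crop shows all four bushes of the held template: (231,230), (338,200), (392,390) and (285,421) in crop pixels. The scene crop shows three: (197,262), (355,387) and (488,299). I'll triangulate them.

Run:
```python
from h import *
import itertools
np.set_printoptions(precision=4,suppress=True)
def m(pts,x,y,k): return (np.array(pts)+.5)/k-.5+[x,y]
T=m([(231,230),(338,200),(392,390),(285,421)],350,160,4);S=m([(197,262),(355,387),(488,299)],70,190,5)
for p in itertools.permutations(range(4),3):
    X=tri(T[list(p)],S)
    if X[:,3].max()<.006: print(p,X)
for z in (.08,.085,.09):
    A=plane('top',T,z); d=A[3]-A[0]; e=A[2]-A[1]; print(z,A.mean(0),np.linalg.norm(d),np.degrees([np.arctan2(-d[1],-d[0]),np.arctan2(-e[1],-e[0])]))
```

```text
(2, 1, 0) [[ 0.4661 -0.1995  0.0866  0.0019]
 [ 0.5593 -0.177   0.0867  0.0012]
 [ 0.5457 -0.1227  0.0868  0.001 ]]
0.08 [ 0.5067 -0.1624  0.08  ] 0.09607996241551335 [13.5036 13.3635]
0.085 [ 0.5063 -0.1609  0.085 ] 0.09558065110957789 [13.5036 13.3635]
0.09 [ 0.506  -0.1594  0.09  ] 0.09508133980364253 [13.5036 13.3635]
```

Bush plane is at z=0.0867, level, with the centre at (0.506,-0.161) and yaw 13.4°. Pin is at (0.506,-0.161), so it is aligned within about 1 mm. The underside is about 0.070. I'll lower it 24 mm slowly onto the strips.

>>> servo_tool(
  translation=[
    [0,0,5],
    [0,0,10],
    [0,0,14],
    [0,0,17],
    [0,0,19],
    [0,0,21],
    [0,0,22.5],
    [0,0,24],
    [0,0,24],
    [0,0,24],
  ],
  dr=[
    [0,0,0],
    [0,0,0],
    [0,0,0],
    [0,0,0],
    [0,0,0],
    [0,0,0],
    [0,0,0],
    [0,0,0],
    [0,0,0],
    [0,0,0],
  ],
  gripper=[1,1,1,1,1,1,1,1,1,1],
)

```text
time_s: 13.1
tcp_pos: [0.5063, -0.1609, 0.0517]
tcp_rot: [-0.118, 0.993, -0.0, 0.0]
wrist_force: [0.2, 0.6, -2.8]
grip_width: 0.293
```

```bash
python3 d.py .506 -.161 .046 103.6; python3 -c "
from rig import get_image
from h import *
s=get_image('scene');t=get_image('top');crop(s,70,190,160,140,5,'pics/l2.png');crop(t,350,160,130,150,4,'pics/l1.png')"
```

```text
mm [ 0.3 -0.   5.7] dr [-0.      0.0001 -0.0001]
t 13.1 pos [ 0.5063 -0.1609  0.0517] yawY 103.59 F [ 0.2  0.6 -2.8] M [ 0.04 -0.01 -0.05] g 0.293 j [ 0.5   0.49 -0.3   1.97  0.21  0.71  1.88]
```

View pics/l2.png

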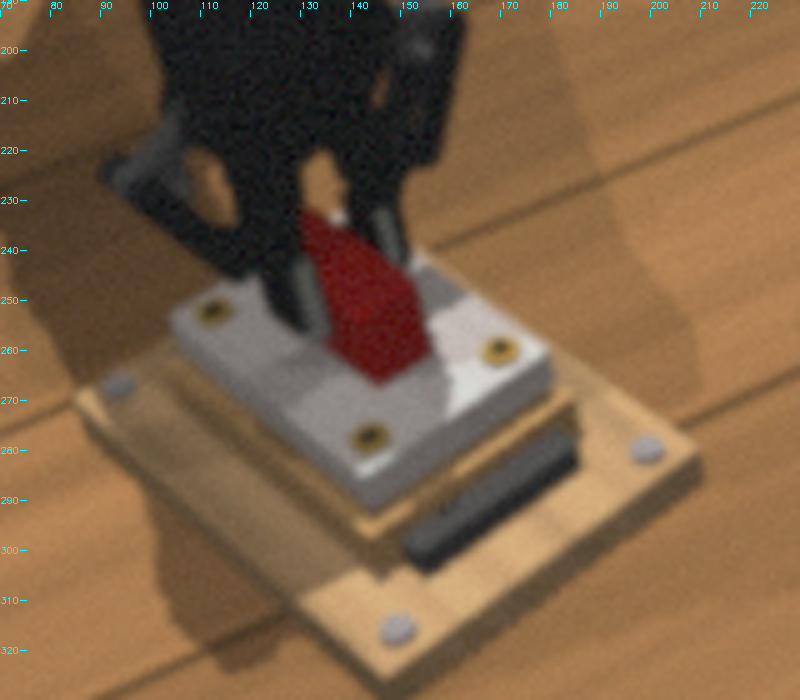

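View pics/l1.png

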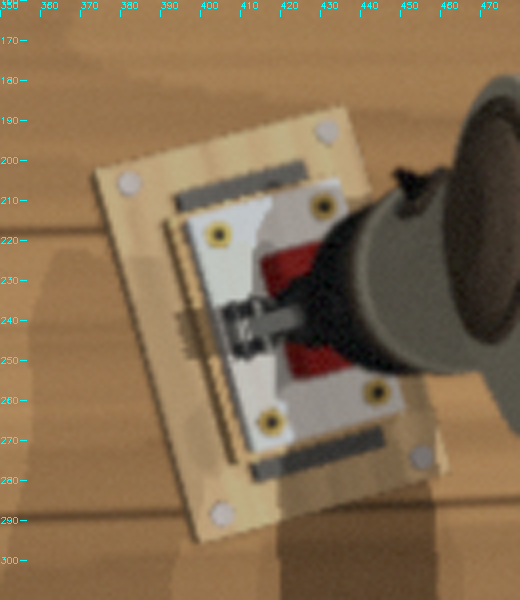

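Run:
```python
from h import *
np.set_printoptions(precision=4,suppress=True)
def m(pts,x,y,k): return (np.array(pts)+.5)/k-.5+[x,y]
T=m([(219,235),(324,206),(377,392),(271,422)],350,160,4);S=m([(214,311),(370,437),(501,350)],70,190,5)
X=tri(T[[2,1,0]],S);print(X,(X[0]+X[2])/2)
print(plane('top',T,.062).mean(0))
```

```text
[[ 0.466  -0.1994  0.0631  0.0013]
 [ 0.5593 -0.1769  0.0632  0.001 ]
 [ 0.546  -0.1226  0.0629  0.0007]] [ 0.506 -0.161  0.063  0.001]
[ 0.5063 -0.1607  0.062 ]
```

>>> servo_tool(
  translation=[
    [0,0,1],
    [0,0,2],
    [0,0,3],
    [0,0,4],
    [0,0,5],
    [0,0,6],
    [0,0,6],
    [0,0,6],
    [0,0,6],
    [0,0,6],
  ],
  dr=[
    [0,0,0],
    [0,0,0],
    [0,0,0],
    [0,0,0],
    [0,0,0],
    [0,0,0],
    [0,0,0],
    [0,0,0],
    [0,0,0],
    [0,0,0],
  ],
  gripper=[1,1,1,1,1,1,1,1,1,1],
)

```text
time_s: 14.45
tcp_pos: [0.5064, -0.1609, 0.0462]
tcp_rot: [-0.118, 0.993, -0.0, 0.0]
wrist_force: [-3.5, 1.3, 6.9]
grip_width: 0.291
```

```bash
python3 d.py .506 -.161 .046 103.6
```

```text
mm [0.4 0.  0.2] dr [-0.0003  0.0002 -0.0001]
t 14.45 pos [ 0.5064 -0.1609  0.0462] yawY 103.59 F [-3.5  1.3  6.9] M [ 0.13  0.6  -0.  ] g 0.291 j [ 0.5   0.5  -0.29  1.97  0.22  0.7   1.88]
```

The force rose about 10 N, so the strips are nearly down. There is also a 3.7 N side load from the pin toward (-x,+y). I'll ease 0.5 mm that way and press further.

>>> servo_tool(
  translation=[
    [0.5,0.3,0],
    [0.5,0.3,0.5],
    [0.5,0.3,1],
    [0.5,0.3,1.5],
    [0.5,0.3,2],
    [0.5,0.3,2.5],
    [0.5,0.3,2.5],
    [0.5,0.3,2.5],
    [0.5,0.3,2.5],
    [0.5,0.3,2.5],
  ],
  dr=[
    [0,0,0],
    [0,0,0],
    [0,0,0],
    [0,0,0],
    [0,0,0],
    [0,0,0],
    [0,0,0],
    [0,0,0],
    [0,0,0],
    [0,0,0],
  ],
  gripper=[1,1,1,1,1,1,1,1,1,1],
)

```text
time_s: 15.7
tcp_pos: [0.5064, -0.161, 0.0458]
tcp_rot: [-0.118, 0.993, -0.001, 0.0]
wrist_force: [-9.1, 2.4, 27.0]
grip_width: 0.291
```

```bash
python3 d.py .506 -.161 .046 103.6; python3 -c "
from rig import get_image
from h import *
s=get_image('scene');t=get_image('top');crop(s,70,190,160,140,5,'pics/m2.png');crop(t,350,160,130,150,4,'pics/m1.png')"
```

```text
mm [ 0.4  0.1 -0.2] dr [-0.0016  0.0008 -0.0002]
t 15.7 pos [ 0.5064 -0.161   0.0458] yawY 103.59 F [-9.1  2.4 27. ] M [0.61 1.9  0.04] g 0.291 j [ 0.49  0.5  -0.29  1.97  0.22  0.7   1.87]
```

View pics/m2.png

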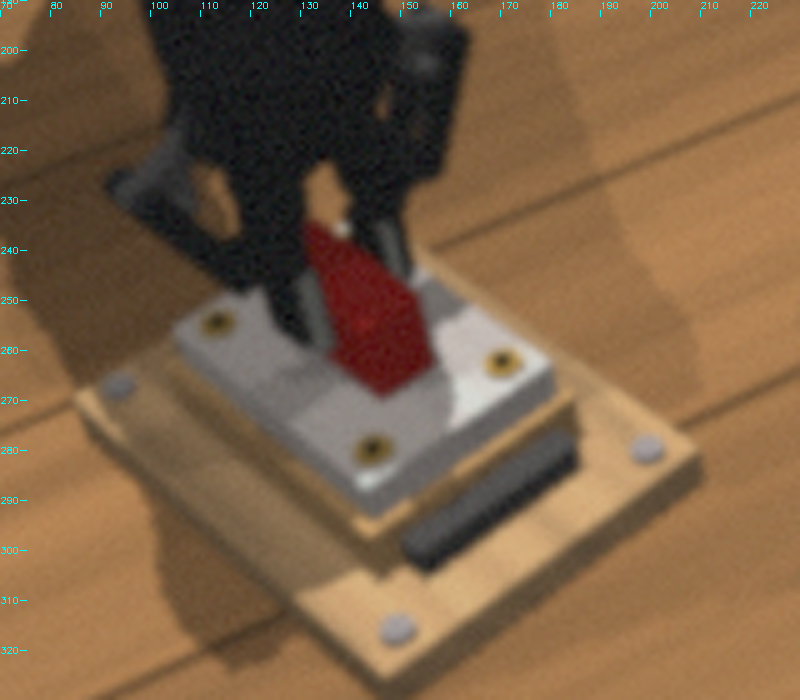

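View pics/m1.png

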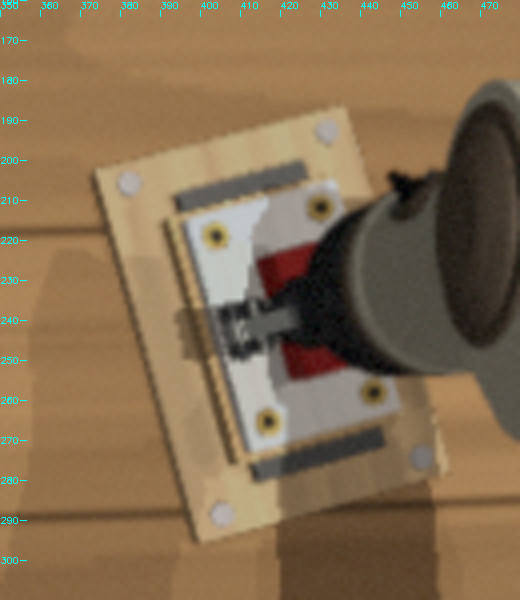

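Run:
```python
from h import *
np.set_printoptions(precision=4,suppress=True)
def m(pts,x,y,k): return (np.array(pts)+.5)/k-.5+[x,y]
T=m([(216,236),(320,207),(374,393),(268,422)],350,160,4);S=m([(218,323),(374,449),(503,362)],70,190,5)
X=tri(T[[2,1,0]],S);print(X,(X[0]+X[2])/2)
A=plane('top',T,.0565);print(A.mean(0)); d=A[0]-A[3]; e=A[1]-A[2]; print(np.degrees([np.arctan2(d[1],d[0]),np.arctan2(e[1],e[0])]))
# expected bush pixels at home vs +3mm, in crop pixels
for z in (.056,.058,.060):
    c=np.radians(13.5);L=np.array([[-48,-30],[-48,30],[48,-30],[48,30]])/1000*[.995,.99]
    W=np.c_[L@np.array([[np.cos(c),np.sin(c)],[-np.sin(c),np.cos(c)]])+[.506,-.161],np.full(4,z)]
    print(z,((proj('scene',W)-[70,190]+.5)*5-.5).round(0).tolist())
```

```text
[[ 0.4658 -0.1996  0.0572  0.0008]
 [ 0.5595 -0.1767  0.0574  0.0012]
 [ 0.546  -0.1227  0.0572  0.0012]] [ 0.5059 -0.1611  0.0572  0.001 ]
[ 0.5064 -0.1606  0.0565]
[13.3618 13.7372]
0.056 [[217.0, 328.0], [352.0, 245.0], [371.0, 454.0], [509.0, 362.0]]
0.058 [[215.0, 324.0], [350.0, 241.0], [370.0, 450.0], [508.0, 358.0]]
0.06 [[214.0, 320.0], [349.0, 237.0], [369.0, 446.0], [507.0, 353.0]]
```

Plate top triangulates to 0.0572 m, level; the same method read about 0.8 mm high on the bench. So the underside is about 0.0405 m, which is flush, with the centre on the pin axis to within 1 mm and yaw 13.5°. Another 1.5 to 2 mm of push moved it only 0.4 mm and raised the force to 27 N, which is a hard stop. I'll do one hold to check it is at rest, with a slight relief of the side load.

>>> servo_tool(
  translation=[
    [0.3,0,0],
    [0.5,0.1,0],
    [0.5,0.1,0],
    [0.5,0.1,0],
    [0.5,0.1,0],
    [0.5,0.1,0],
    [0.5,0.1,0],
    [0.5,0.1,0],
    [0.5,0.1,0],
    [0.5,0.1,0],
  ],
  dr=[
    [0,0,0],
    [0,0,0],
    [0,0,0],
    [0,0,0],
    [0,0,0],
    [0,0,0],
    [0,0,0],
    [0,0,0],
    [0,0,0],
    [0,0,0],
  ],
  gripper=[1,1,1,1,1,1,1,1,1,1],
)

```text
time_s: 17.05
tcp_pos: [0.5064, -0.161, 0.0459]
tcp_rot: [-0.118, 0.993, -0.001, 0.001]
wrist_force: [-7.2, 1.3, 25.0]
grip_width: 0.294
```

```bash
python3 d.py .506 -.161 .046 103.6; python3 -c "
from rig import get_image,telemetry
import numpy as np
from h import *
print(np.abs(telemetry.state()['qvel']).max())
s=get_image('scene');cv2.imwrite('pics/n0.png',s);crop(s,70,190,160,140,5,'pics/n2.png')"
```

```text
mm [ 0.4  0.1 -0.1] dr [-0.0019  0.0018 -0.0001]
t 17.05 pos [ 0.5064 -0.161   0.0459] yawY 103.59 F [-7.2  1.3 25. ] M [ 0.64  1.68 -0.02] g 0.294 j [ 0.5   0.5  -0.29  1.97  0.22  0.7   1.87]
0.0019433954095688364
```

View pics/n2.png

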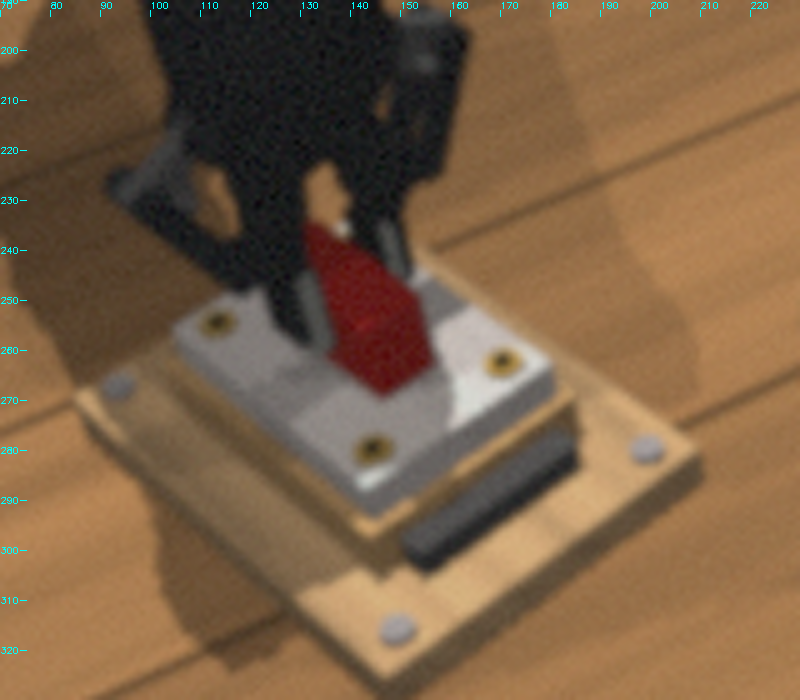

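View pics/n0.png

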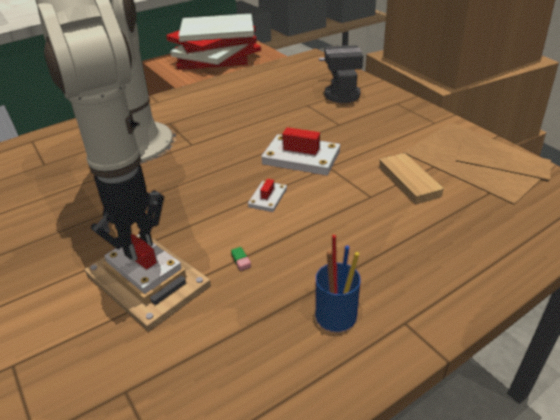

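The template lies flush and square on the blank, with its near corner at (143,292) right on the wood. It is at rest under about 28 N of push. The eraser (241,258), tin (337,300) and offcut (410,177) have not moved. Handing in.

```bash
python3 -c "
from rig import bot
print(bot.job_done())"
```

```text
the job is handed in; nothing more can be done
None
```

I gripped the middle-sized template (measured 120 x 80 mm) by its handle and set it on the hidden pin. I pressed it flush and handed in at about 17 s of the 40 s, still gripping and pressing. No verdict is reported at hand-in.

**Last checks:**
- **Position:** the template centre is within about 1 mm of the pin axis, and square to the jig within about 0.5°. It is level.
- **Flush:** the underside is about 40.5 mm above the bench, against 40 mm for the blank's top. That includes a correction for a bias of about 0.8 mm in the measurement.
- **Push and grip:** the wrist force is about 25 N upward and the arm is at rest. The opening is about 25 mm, which matches the handle.
- **Bystanders:** the eraser, tin and offcut have not moved.

**What disagreed:**
- **First grasp missed:** the fingers closed on nothing. The reported TCP height was about 32 mm lower than the cameras showed, so I trusted the cameras and went lower.
- **Side load:** about 7 N remains on the pin. I could ease it only partly.
- **Not seen directly:** the strips and pin are hidden under the template. I judge them pressed and entered from the plate height and the hard stop.

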